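Tip the valves into the parts box and snap its lid shut

TASK

Tip the three brass valves out of the white scoop tray into the open blue parts box, without handling the valves themselves. Stand the empty tray back on the bench upright, and swing the box's lid over and press it down until the catch snaps and holds it fully shut. Leave everything else on the bench where it is.

Things in the scene. Friction and masses are not known exactly. Their poses are not given: they have to be found in the camera images.
- box: blue open-topped parts box fixed to the bench, 180 (its x) x 130 (its y) x 80 mm high outside, walls and floor 5 mm; origin at the centre of its underside. The lid is hinged along the top of its +y wall; the catch is in the middle of its -y wall, protruding 17 mm
- lid (a joint): hinge of the grey lid, rad: 0 = fully shut, grows as it opens; starts at about 1.75 to 2.0 (leaning open past upright, outwards over the +y wall; limit 2.05). The stiff hinge stays where it is left. On the way down the clasp meets a sprung catch at about 0.1 rad, needs about 10 to 15 N on the pad to pass it at about 0.05 rad, then is held at 0
- lid_hinge (a point): point on the hinge line at its middle, at the lid's underside, 80 mm above the bench, 65 mm to the box's +y side. Frame fixed to the lid: when shut its axes are the box's; the lid extends along its -y, its z is the outward normal of the lid's top
- lid_press (a point): orange pad on the lid's outer (top) face, 115 mm from the hinge line and 15 mm from the free edge: the place to press; 88 mm above the bench when shut. The lid is a plate 180 x 130 x 8 mm with an orange tongue and down-turned clasp (40 mm wide) at the middle of its free edge, reaching 20 mm beyond the edge.
- tray: loose white scoop tray, 150 (its x) x 92 (its y) mm, floor 4 mm, walls 30 mm high on three sides, open at its -x end (the mouth), about 0.25 kg; origin at the centre of its underside. A black handle bar bridges it from side to side, parallel to its y
- tray_handle (a point): centre of the tray's handle bar: 10 mm to the +x side of the tray's centre and 75 mm above its underside. The bar is 16 mm thick (tray x), 26 mm high and 100 mm long (tray y); pinch it across tray x. The free height between tray floor and bar is 58 mm
- valve1: small brass ball valve, 60 mm long (its x), 26 wide, 34 high: a 28 x 26 x 26 mm block with a round 18 mm stub at each end and a flat red lever on top; starts lying loose in the tray; origin at the centre of its underside, z up through the lever
- valve2: small brass ball valve, 60 mm long (its x), 26 wide, 34 high: a 28 x 26 x 26 mm block with a round 18 mm stub at each end and a flat red lever on top; starts lying loose in the tray; origin at the centre of its underside, z up through the lever
- valve3: small brass ball valve, 60 mm long (its x), 26 wide, 34 high: a 28 x 26 x 26 mm block with a round 18 mm stub at each end and a flat red lever on top; starts lying loose in the tray; origin at the centre of its underside, z up through the lever
- gas_meter: yellow handheld gas meter, 60 x 130 x 30 mm, bystander, lying; origin under its centre
- flow_meter: white handheld meter, 160 x 62 x 32 mm, bystander, lying; origin under its centre
- bowl: white bowl, 170 mm across, 65 mm high, bystander; origin under its centre
- screwdriver: screwdriver, 200 mm long, bystander, lying; origin at its middle
- wrench: wrench, 190 mm long, bystander, lying; origin at its middle
Things that resemble listed ones, but are neither listed nor needed, are in the scene too. Of the things that look like the tray, the smaller one is meant. What is shaped like the valve1 but pink is not meant.

How it is judged (in metres and radians):
On the way, in this order (a step that is already met when the one before it is completed fails the run):
1. all three valves lie in the box while its lid is still open (x of valve1 in the frame of box between -0.09 and 0.09 m and y of valve1 in the frame of box between -0.065 and 0.065 m and z of valve1 in the frame of box between 0 and 0.08 m and x of valve2 in the frame of box between -0.09 and 0.09 m and y of valve2 in the frame of box between -0.065 and 0.065 m and z of valve2 in the frame of box between 0 and 0.08 m and x of valve3 in the frame of box between -0.09 and 0.09 m and y of valve3 in the frame of box between -0.065 and 0.065 m and z of valve3 in the frame of box between 0 and 0.08 m and value of joint lid above 0.5 rad), for 0.2 s.
2. the lid is pressed down past the catch, fully shut (value of joint lid below 0.025 rad), for 0.2 s.
At the end, for the whole second after the job is handed in: All three valves are inside the box (their origins within its outer walls and below its rim), the lid is latched (joint below 0.025 rad), and the tray stands upright on the bench (underside lower than 10 mm, tilt under 0.1 rad), at rest and released (x of valve1 in the frame of box between -0.09 and 0.09 m and y of valve1 in the frame of box between -0.065 and 0.065 m and z of valve1 in the frame of box between 0 and 0.08 m and x of valve2 in the frame of box between -0.09 and 0.09 m and y of valve2 in the frame of box between -0.065 and 0.065 m and z of valve2 in the frame of box between 0 and 0.08 m and x of valve3 in the frame of box between -0.09 and 0.09 m and y of valve3 in the frame of box between -0.065 and 0.065 m and z of valve3 in the frame of box between 0 and 0.08 m and value of joint lid below 0.025 rad and height (world z) of tray below 0.01 m and angle between tray's own z axis and vertical below 0.1 rad and linear speed of tray below 0.02 m/s); the robot touches nothing.
It fails at once if the fingers handle a valve (more than 1 N) (contact force between the fingers and valve1 above 1 N or contact force between the fingers and valve2 above 1 N or contact force between the fingers and valve3 above 1 N).
It fails at once if a bystander is moved by more than 30 mm (distance of any of gas_meter, flow_meter, bowl, screwdriver, wrench from where it was at the start of the episode above 0.03 m).
It also fails if it takes over 72 s, if anything falls off the work surface, if the arm or the gripper's body presses on something with over 40 N, if the wrist force passes 120 N, or if a joint passes its speed limit or range.

ROBOT

A 7-joint arm with a two-finger parallel gripper is mounted at the origin on the work surface. World frame = base frame: x ahead of the robot, y to its left, z up, the work surface at z = 0. Lengths are in mm, angles in rad, forces in N, time in s.
With the tool pointing down it reaches from about 400 to 900 mm from the base axis. Payload 5.6 kg.
Tool frame: the origin (TCP) lies on the centre line of the jaws, within the pads' length; the fingertips stand 17 mm ahead of it and the grasp point (between the pads) lies 2 mm behind it (ctrl.tip_reach is the distance from the TCP to the fingertips, in mm); z points along the fingers, y is the line along which they close (so a half turn about z gives the same grasp; the last joint's range is limited). The gripper opens to 92 mm and grips with 3 to 60 N. Pads are 20 mm wide; open, the fingers measure 128 mm over their backs; the gripper's body (75 mm by 189 mm) begins 69 mm behind the grasp point.
Start: joints at [-1.246, 0.468, -0.012, 1.603, 0.006, 1.071, -0.056], TCP at [233.756, 606.52, 231.592] pointing down, gripper open.
Joint ranges: [-2.53, 2.53], [-0.31, 2.02], [-1.57, 1.55], [0.28, 2.44], [-1.29, 4.43], [0.15, 1.84], [-2.92, 2.92]. Speed limits (rad/s): [2.57, 2.57, 3.14, 3.14, 3.14, 3.14, 3.14].

INTERFACE

Orientations are given as [roll, pitch, yaw] about the fixed x, y, z axes, in that order (R = Rz(yaw) Ry(pitch) Rx(roll)).
In Python, from plant import ctrl gives the robot as it stands.
- The arm moves only by the tool step_arm, never from a script. Its argument "targets" is a list that holds one entry, the list of rows, each a list of 5 numbers: the shift along the tool's x, y, z as a fraction of full scale, then the turn about the tool's z as a fraction of full scale, then the opening, from -1 (shut) to 1 (fully open). A call has 1 to 20 rows; each row shifts and turns the commanded pose from where the row before left it, along the tool's axes as they then stand; what a row does not reach is not made up. Full scale, the value 1, is 0.025 m for a shift and 60 degrees for a turn. A row lasts 1/12 s, in which the tool goes at most 41.7 mm and 7.16 degrees, less where a joint would pass 70% of its speed; a pose out of reach is approached as far as the arm can. A call with a number of a shift or a turn outside -1 to 1 is refused whole. A call with a gripper value outside its range is refused whole. The fingers move at their own pace and stop on an object; "newtons" is the grip in N (left out, the last holds). Time passes only in rows, so rows that do not move let the fingers close. It gives the time, the measured TCP pose, the force, the opening and the grip force at its end, in the units of the state.
- ctrl.get_obs(): the state, without advancing time (a new reading comes with each control period).
- ctrl.snapshot(name): name is "scene" or "side" or "wrist"; returns a dict with "img" (384x512x3 uint8, red, green, blue), "fov_y" (degrees; the focal length in pixels is half the picture's height over the tangent of half this angle, whatever the lens; pixels are square), "cx", "cy" (the principal point, pixels), "position" and "attitude" of the camera in the world. Camera axes: x right, y up, looking along -z (the intrinsics and any distortion apply to the point x, -y, -z); pixel columns grow to the right and rows downward; lengths in mm; the calibration is good to about 2 mm. A picture is of the moment at which its call begins. There is no depth.
- ctrl.close_job(): hands the job in; it is judged then, once.
The state is a dict: "time_s": time; "joints": joint angles; "joint_velocities": joint speeds; "tau": joint torques, N m; "position": TCP position; "tcp_rot": TCP orientation; "ft_force": force on the tool from outside, world axes, zero at the start; "ft_torque": the same for the moment, N m; "width": finger opening in mm; "grasp_force": force on a finger pad.
Only numpy, scipy, OpenCV 4.12 (cv2) and the standard library are available. Lean on these libraries where they do the work, as an engineer would, in place of code of your own. Each camera call takes 0.05 s, during which the arm holds its last target. There are 200 camera calls.

## Working session

There is one attempt and no reset: what is moved stays moved. The work goes in short steps, Python scripts to look and compute and a tool call to move; the robot and the scene stay as the last step left them, time stands still between calls to the robot, and variables do not carry over. Pictures are saved under pics/ and viewed, at most 10 in all, crops included, and the job is handed in when it is done.

Besides the shell and the picture viewer there is one more tool, called by a JSON object that holds its "name" and its "arguments", one argument or row to a line. step_arm: Moves the arm, as the interface text tells. Shift numbers are shares of 0.025 m and turn numbers shares of 60 degrees, none past 1 either way. Its arguments: {"type":"object","properties":{"targets":{"type":"array"},"newtons":{"type":"number"}},"required":["targets"]}

```bash
mkdir -p pics; ls; python3 - <<'E'
from plant import ctrl
import cv2,pickle
D={}
for n in("scene","side","wrist"):
    s=ctrl.snapshot(n);D[n]=s
    print(n,{k:v for k,v in s.items() if k!="img"})
    cv2.imwrite(f"pics/{n}0.png",s["img"][:,:,::-1])
pickle.dump(D,open("s0.pkl","wb"))
o=ctrl.get_obs();print(o)
E
```

```text
pics
scene {'fov_y': 48.94314221538693, 'cx': 260.3753918722502, 'cy': 197.26691946113667, 'position': array([1672.51845947, -377.9358755 ,  851.83758459]), 'attitude': array([ 0.96893499, -0.00784479,  1.25271533])}
side {'fov_y': 48.42157939107144, 'cx': 252.1759634167134, 'cy': 199.50150669060523, 'position': array([ 458.45392225, -922.08263664,  904.37448738]), 'attitude': array([ 0.84533158, -0.00931   , -0.11603345])}
wrist {'fov_y': 64.51045764907443, 'cx': 259.43245913227867, 'cy': 195.07442720086098, 'position': array([171.01786831, 629.97042776, 384.66235856]), 'attitude': array([-0.2423411 ,  0.00289537,  1.20333866])}
{'time_s': 0.15, 'joints': array([-1.24603336,  0.46817851, -0.0115835 ,  1.60334845,  0.00600164,
        1.07142364, -0.05632637]), 'joint_velocities': array([ 1.10117427e-03, -1.30447079e-03,  3.84622024e-04,  1.93435672e-04,
        1.88151096e-05,  1.14234159e-03,  2.03878882e-03]), 'tau': array([ 1.25329883e-03, -5.20944786e+01, -1.19879804e-02, -2.43978220e+01,
       -5.66112588e-02,  1.53339357e-02,  1.28209394e-04]), 'position': array([233.61814743, 606.13698326, 230.88314991]), 'tcp_rot': array([-3.14027343e+00,  1.12272309e-04,  2.77372151e+00]), 'ft_force': array([-0.10630879, -0.56249458, -0.59711781]), 'ft_torque': array([ 0.01277495, -0.03462751, -0.06176651]), 'grasp_force': 0.0, 'width': 92.08941784691878}
```

View pics/scene0.png

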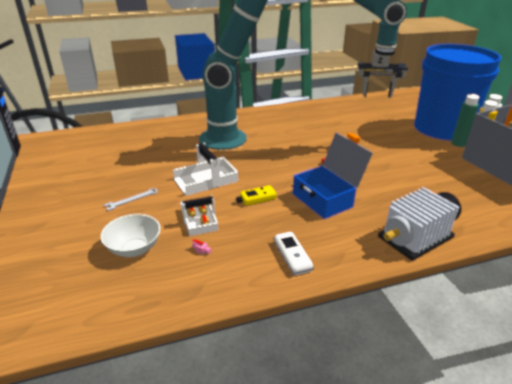

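View pics/side0.png

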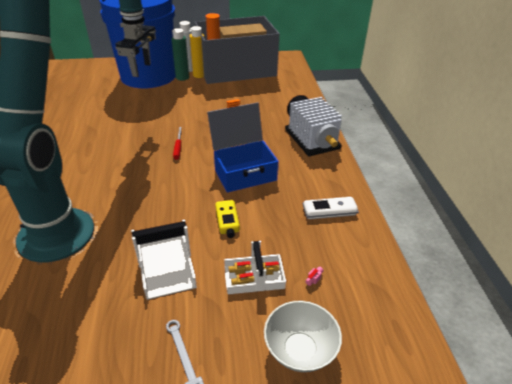

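Scene view: small tray with the valves at about (198,215), larger tray decoy (205,175), box (325,190), lid behind it. Side view: small tray (255,272), handle (258,258), box (245,165) with its catch facing the camera.

```bash
python3 - <<'E'
import cv2,pickle,numpy as np
D=pickle.load(open("s0.pkl","rb"))
def c(n,x,y,w,h): return cv2.resize(D[n]["img"][y:y+h,x:x+w,::-1],(400,300),interpolation=cv2.INTER_CUBIC)
o=np.vstack([np.hstack([c("side",205,230,100,75),c("side",195,95,100,75)*1]),np.hstack([c("scene",160,185,80,60),c("scene",280,120,120,90)])])
cv2.imwrite("pics/crop0.png",o)
E
cat > h.py <<'E'
import numpy as np,cv2
from scipy.spatial.transform import Rotation as R
def rot(s): return R.from_euler("xyz",s["attitude"]).as_matrix()
def ray(s,u,v):
    f=s["img"].shape[0]/2/np.tan(np.radians(s["fov_y"])/2)
    d=rot(s)@np.array([(u-s["cx"])/f,-(v-s["cy"])/f,-1]);return s["position"],d/np.linalg.norm(d)
def plane(s,u,v,z):
    p,d=ray(s,u,v);return p+d*(z-p[2])/d[2]
def tri(*o):
    A=np.zeros((3,3));b=np.zeros(3)
    for s,u,v in o:
        p,d=ray(s,u,v);M=np.eye(3)-np.outer(d,d);A+=M;b+=M@p
    return np.linalg.solve(A,b)
def proj(s,P):
    f=s["img"].shape[0]/2/np.tan(np.radians(s["fov_y"])/2)
    q=(np.asarray(P)-s["position"])@rot(s);return np.array([s["cx"]-f*q[...,0]/q[...,2],s["cy"]+f*q[...,1]/q[...,2]]).T
E
```

```text
(no output)
```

View pics/crop0.png

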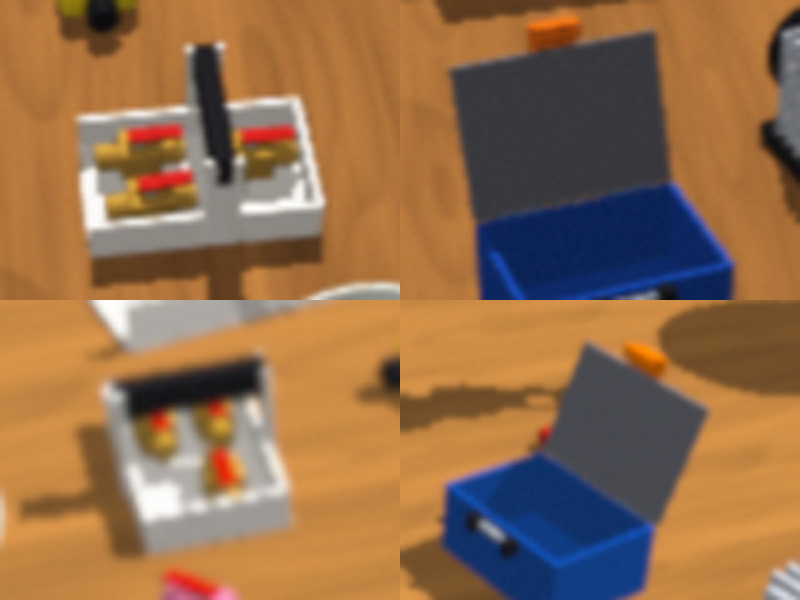

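```bash
python3 - <<'E'
from h import *;import pickle
np.set_printoptions(precision=1,suppress=True)
D=pickle.load(open("s0.pkl","rb"));S,C=D["side"],D["scene"]
print("tray top corners fr,fl,bl,br")
for p in [(285.7,282),(227.5,288),(224.5,259.5),(279.5,254.5)]: print(plane(S,*p,30))
print("scene tray: rear-l, rear-r");
for p in [(160+145/5,185+215/5),(160+290/5,185+190/5)]: print(plane(C,*p,30))
print("box side fr br bl")
for p in [(278,160.5),(265,141),(214.5,151)]: print(plane(S,*p,80))
print("box scene fl fr br bl")
for p in [(293.5,175.5),(328,199.5),(356.5,187.5),(323.5,167)]: print(plane(C,*p,80))
print("tri fr,br,lidl,lidr",tri((S,278,160.5),(C,328,199.5)),tri((S,265,141),(C,356.5,187.5)),tri((S,208,112),(C,335.5,133.5)),tri((S,258.8,103),(C,372,153)))
# handle: top-end points
a=tri((S,205+205/4,230+45/4),(C,160+260/5,185+55/5));b=tri((S,205+224/4,230+180/4),(C,160+120/5,185+100/5))
print("handle ends",a,b)
E
```

```text
tray top corners fr,fl,bl,br
[ 628.8 -265.8   30. ]
[ 480.7 -268.3   30. ]
[ 479.6 -175.    30. ]
[ 628.1 -173.4   30. ]
scene tray: rear-l, rear-r
[ 631.2 -261.6   30. ]
[ 633.9 -170.    30. ]
box side fr br bl
[679.2 181.2  80. ]
[652.8 297.4  80. ]
[477.  255.7  80. ]
box scene fl fr br bl
[514.3 131.8  80. ]
[684.7 182.5  80. ]
[649.4 304.9  80. ]
[492.3 257.4  80. ]
tri fr,br,lidl,lidr [680.1 185.2  76.7] [652.7 301.6  80.1] [464.9 306.5 195.8] [635.9 351.2 196.8]
handle ends [ 564.2 -170.5   87.3] [ 563.6 -263.9   69.3]
```

{"name": "step_arm", "arguments": {
  "targets": [
    [[0, 0, -0.4, 0.114, 1], [0, 0, -0.4, 0.114, 1], [0, 0, -0.4, 0.114, 1], [0, 0, -0.4, 0.114, 1], [0, 0, -0.4, 0.114, 1], [0, 0, -0.4, 0.114, 1], [0, 0, -0.4, 0.114, 1], [0, 0, -0.4, 0.114, 1], [0, 0, -0.4, 0.114, 1], [0, 0, -0.4, 0.114, 1], [-1, 1, 0, 0, 1], [-1, 1, 0, 0, 1], [-1, 1, 0, 0, 1], [-1, 1, 0, 0, 1], [-1, 1, 0, 0, 1], [-1, 1, 0, 0, 1], [-1, 1, 0, 0, 1], [-1, 1, 0, 0, 1], [-1, 1, 0, 0, 1], [-1, 1, 0, 0, 1]]
  ]
}}

```text
time_s: 1.82
position: [486.9, 357.3, 331.5]
tcp_rot: [-3.141, 0.0, 1.58]
ft_force: [0.6, -0.5, 0.1]
width: 92.0
grasp_force: 0.0
```

{"name": "step_arm", "arguments": {
  "targets": [
    [[-1, 0.15, 0, 0, 1], [-1, 0.15, 0, 0, 1], [-1, 0.15, 0, 0, 1], [-1, 0.15, 0, 0, 1], [-1, 0.15, 0, 0, 1], [-1, 0.15, 0, 0, 1], [-1, 0.15, 0, 0, 1], [-1, 0.15, 0, 0, 1], [-1, 0.15, 0, 0, 1], [-1, 0.15, 0, 0, 1], [-1, 0.15, 0, 0, 1], [-1, 0.15, 0, 0, 1], [-1, 0.15, 0, 0, 1], [-1, 0.15, 0, 0, 1], [-1, 0.15, 0, 0, 1], [-1, 0.15, 0, 0, 1], [-1, 0.15, 0, 0, 1], [-1, 0.15, 0, 0, 1], [-1, 0.15, 0, 0, 1], [-1, 0.15, 0, 0, 1]]
  ]
}}

```text
time_s: 3.48
position: [565.5, -141.6, 331.4]
tcp_rot: [-3.141, -0.0, 1.58]
ft_force: [0.3, 0.5, 0.1]
width: 92.2
grasp_force: 0.0
```

{"name": "step_arm", "arguments": {
  "targets": [
    [[-1, 0.1, 0, 0, 1], [-1, 0, 0, 0, 1], [-1, 0, 0, 0, 1], [0, 0, 0, 0, 1], [0, 0, 0, 0, 1]]
  ]
}}

```text
time_s: 3.9
position: [568.2, -216.9, 331.3]
tcp_rot: [-3.141, 0.0, 1.577]
ft_force: [0.6, 0.6, 0.2]
width: 91.8
grasp_force: 0.0
```

```bash
python3 - <<'E'
from plant import ctrl
import cv2,pickle
s=ctrl.snapshot("wrist");pickle.dump(s,open("w1.pkl","wb"))
cv2.imwrite("pics/w1.png",s["img"][:,:,::-1]);o=ctrl.get_obs();print(o["position"],o["tcp_rot"],o["joints"])
E
```

```text
[ 568.62744193 -215.12440401  331.19318276] [-3.14097316e+00 -7.19832986e-04  1.57943390e+00] [-0.20584093  0.35052278  0.67462275  1.62780691 -0.22880177  1.24464692
  0.5217154 ]
```

View pics/w1.png

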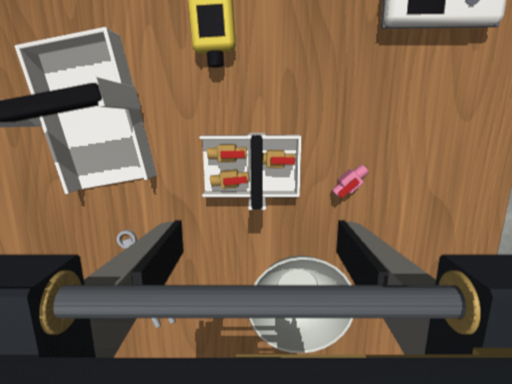

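Wrist view: tray centred at about (252,167), bar spans (257,134)-(257,208), mouth on the left; pink decoy at (350,182).

```bash
python3 - <<'E'
from h import *;import pickle
np.set_printoptions(precision=1,suppress=True)
s=pickle.load(open("w1.pkl","rb"));im=s["img"].astype(int)
m=(im.max(2)<60).astype(np.uint8);m[:, :230]=0;m[:,285:]=0;m[:125]=0;m[215:]=0
c=max(cv2.findContours(m,0,1)[0],key=cv2.contourArea);r=cv2.minAreaRect(c);print(r)
P=np.array([plane(s,*q,88) for q in cv2.boxPoints(r)]);print(P,P.mean(0))
for q in [(201,136),(300,137),(300,195),(203,195)]: print(plane(s,*q,30))
E
```

```text
((256.5, 172.0), (72.0, 11.0), 90.0)
[[ 556.6 -170.9   88. ]
 [ 570.7 -170.8   88. ]
 [ 571.6 -267.    88. ]
 [ 556.6 -267.1   88. ]] [ 563.9 -218.9   88. ]
[ 481.5 -174.4   30. ]
[ 627.1 -174.9   30. ]
[ 630.5 -262.8   30. ]
[ 481.  -263.8   30. ]
```

{"name": "step_arm", "arguments": {
  "targets": [
    [[-0.16, -0.16, 0, 0, 1], [0, 0, 1, 0, 1], [0, 0, 1, 0, 1], [0, 0, 1, 0, 1], [0, 0, 1, 0, 1], [0, 0, 1, 0, 1], [0, 0, 1, 0, 1], [0, 0, 1, 0, 1], [0, 0, 1, 0, 1], [0, 0, 1, 0, 1], [0, 0, 0.7, 0, 1], [0, 0, 0.5, 0, 1], [0, 0, 0, 0, 1], [0, 0, 0, 0, 1]]
  ],
  "newtons": 40
}}

```text
time_s: 5.12
position: [564.9, -218.9, 76.7]
tcp_rot: [-3.141, -0.0, 1.581]
ft_force: [-0.4, 0.5, -0.4]
width: 92.1
grasp_force: 0.0
```

{"name": "step_arm", "arguments": {
  "targets": [
    [[0, 0, 0, 0, -1], [0, 0, 0, 0, -1], [0, 0, 0, 0, -1], [0, 0, 0, 0, -1], [0, 0, 0, 0, -1], [0, 0, 0, 0, -1], [0, 0, 0, 0, -1], [0, 0, 0, 0, -1], [0, 0, 0, 0, -1], [0, 0, 0, 0, -1], [0, 0, 0, 0, -1], [0, 0, 0, 0, -1]]
  ],
  "newtons": 40
}}

```text
time_s: 6.12
position: [564.3, -219.5, 76.5]
tcp_rot: [-3.141, -0.0, 1.58]
ft_force: [0.1, -0.2, 2.7]
width: 15.7
grasp_force: 40.0
```

{"name": "step_arm", "arguments": {
  "targets": [
    [[0, 0, -0.2, 0, -1], [0, 0, -0.5, 0, -1], [0, 0, -0.5, 0, -1], [0, 0, -0.5, 0, -1], [0, 0, -0.5, 0, -1], [0, 0, -0.5, 0, -1], [0, 0, -0.5, 0, -1], [0, 0, -0.5, 0, -1], [0, 0, -0.5, 0, -1], [0, 0, -0.5, 0, -1], [0, 0, -0.4, -0.01, -1], [0, 0, -0.3, -0.03, -1], [0, 0, -0.2, -0.03, -1], [0, 0, 0, -0.03, -1], [0, 0, 0, -0.03, -1], [0, 0, 0, -0.03, -1], [0, 0, 0, -0.03, -1], [0, 0, 0, -0.02, -1], [0, 0, 0, -0.015, -1], [0, 0, 0, 0, -1]]
  ]
}}

```text
time_s: 7.78
position: [564.6, -219.5, 216.4]
tcp_rot: [-3.141, -0.0, 1.817]
ft_force: [0.2, 0.9, -5.1]
width: 15.5
grasp_force: 40.0
```

```bash
python3 - <<'E'
from plant import ctrl
import cv2,pickle,numpy as np
s=ctrl.snapshot("side");pickle.dump(s,open("s1.pkl","wb"))
c=ctrl.snapshot("scene")
a=cv2.resize(s["img"][150:300,170:370,::-1],(400,300));b=cv2.resize(c["img"][120:270,120:320,::-1],(400,300))
cv2.imwrite("pics/s1.png",np.hstack([a,b]));o=ctrl.get_obs();print(o["position"],o["tcp_rot"],o["ft_force"],o["ft_torque"],o["width"])
E
```

```text
[ 564.69304379 -219.54783417  216.4987818 ] [-3.14138635e+00 -1.04381198e-04  1.81532255e+00] [ 0.11682882 -0.72777098 -5.0520826 ] [-0.0399858  -0.03162985 -0.01844767] 16.007098791793553
```

View pics/s1.png

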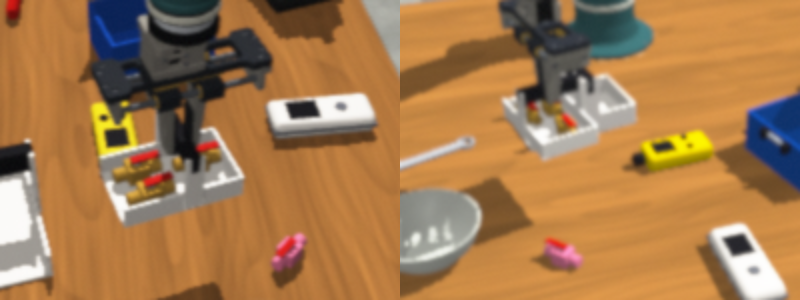

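Both views show the tray lifted level with all three valves still in it.

{"name": "step_arm", "arguments": {
  "targets": [
    [[0.2, 0.1, 0, 0, -1], [0.4, 0.2, 0, 0, -1], [0.6, 0.3, 0, 0, -1], [0.8, 0.33, 0, 0, -1], [0.85, 0.33, 0, 0, -1], [0.85, 0.33, 0, 0, -1], [0.85, 0.33, 0, 0, -1], [0.85, 0.33, 0, 0, -1], [0.85, 0.33, 0, 0, -1], [0.85, 0.33, 0, 0, -1], [0.85, 0.33, 0, 0, -1], [0.85, 0.33, 0, 0, -1], [0.85, 0.33, 0, 0, -1], [0.85, 0.33, 0, 0, -1], [0.85, 0.33, 0, 0, -1], [0.85, 0.33, 0, 0, -1], [0.85, 0.33, 0, 0, -1], [0.85, 0.33, 0, 0, -1], [0.85, 0.33, 0, 0, -1], [0.85, 0.33, 0, 0, -1]]
  ]
}}

```text
time_s: 9.55
position: [620.3, 199.2, 216.4]
tcp_rot: [-3.141, -0.001, 1.817]
ft_force: [-0.3, 0.7, -5.8]
width: 15.6
grasp_force: 40.0
```

{"name": "step_arm", "arguments": {
  "targets": [
    [[0.6, 0.2, 0, 0, -1], [0.4, 0.11, 0.1, 0, -1], [0.26, 0, 0.2, 0, -1], [0, 0, 0.3, 0, -1], [0, 0, 0.3, 0, -1], [0, 0, 0.3, 0, -1], [0, 0, 0.2, 0, -1], [0, 0, 0, 0, -1], [0, 0, 0, 0, -1]]
  ]
}}

```text
time_s: 10.3
position: [620.8, 228.0, 181.1]
tcp_rot: [-3.141, 0.0, 1.814]
ft_force: [0.5, 0.8, -5.3]
width: 15.5
grasp_force: 40.0
```

```bash
python3 - <<'E'
from plant import ctrl
import cv2,pickle,numpy as np
D={n:ctrl.snapshot(n) for n in("side","scene","wrist")};pickle.dump(D,open("s2.pkl","wb"))
a=cv2.resize(D["side"]["img"][60:210,150:350,::-1],(400,300));b=cv2.resize(D["scene"]["img"][90:240,230:430,::-1],(400,300))
cv2.imwrite("pics/s2.png",np.vstack([np.hstack([a,b]),np.hstack([cv2.resize(D["wrist"]["img"][:,:,::-1],(400,300)),np.zeros_like(b)])]));o=ctrl.get_obs();print(o["position"],o["tcp_rot"],o["ft_force"],o["width"],o["time_s"])
E
```

```text
[621.26563703 228.69652636 182.11403352] [ 3.14058085e+00 -1.18615624e-04  1.81503429e+00] [ 0.39730244  0.27829359 -5.84684007] 16.02966746628592 10.45
```

View pics/s2.png

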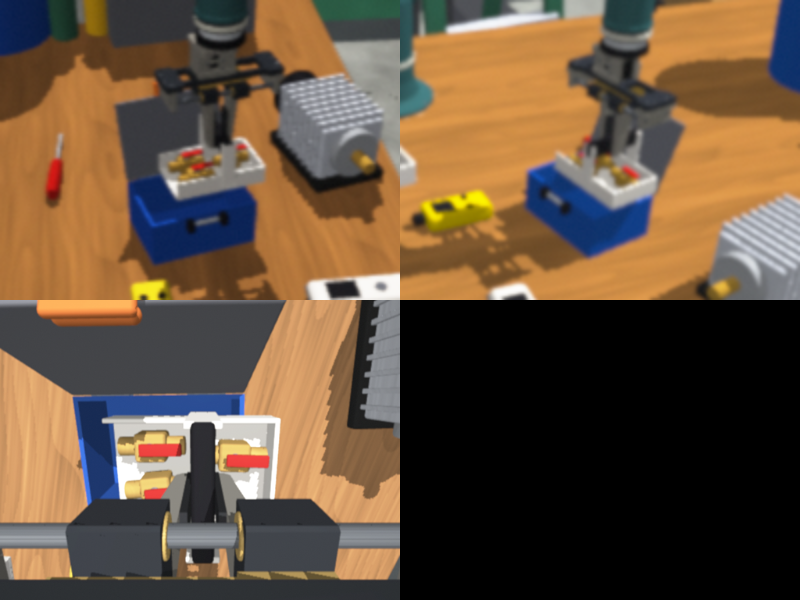

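Box centre can now be refined: hinge-side rim corners in the wrist view at about (75,397) and (243,394) of the montage, tray aligned with the box.

```bash
python3 - <<'E'
from h import *;import pickle
np.set_printoptions(precision=1,suppress=True)
s=pickle.load(open("s2.pkl","rb"))["wrist"]
k=1.28
L,Rr=[plane(s,u*k,(v-300)*k,80) for u,v in[(75,397),(243,394)]]
print(L,Rr,np.degrees(np.arctan2(*(Rr-L)[1::-1])),np.linalg.norm(Rr-L))
e1=np.array([np.cos(.2450),np.sin(.245)]);e2=np.array([-e1[1],e1[0]])
c=(L+Rr)[:2]/2-65*e2;print("centre",c)
for t in([621.3,228.7],):
    d=np.array(t)-c;print(d@e1,d@e2)
for u,v in[(105,418),(278,417)]:
    d=plane(s,u*k,(v-300)*k,136)[:2]-c;print("tray",d@e1,d@e2)
E
```

```text
[475.8 257.2  80. ] [645.9 302.8  80. ] 15.00087119067413 176.07440715248492
centre [576.6 216.9]
46.188851091586564 0.5751405961111917
tray -35.86923184022691 47.17653292649628
tray 108.79436567791191 47.92716930800975
```

{"name": "step_arm", "arguments": {
  "targets": [
    [[0, 0, 0.3, 0, -1], [0, 0, 0.3, 0, -1], [0, 0, 0.2, 0, -1], [0, 0, 0.1, 0, -1], [0, 0, 0.1, 0, -1], [0, 0, 0.05, 0, -1], [0, 0, 0, 0, -1], [0, 0, 0, 0, -1]]
  ],
  "newtons": 15
}}

```text
time_s: 11.12
position: [620.3, 228.8, 156.5]
tcp_rot: [-3.14, -0.001, 1.816]
ft_force: [-5.6, -0.9, 3.1]
width: 16.1
grasp_force: 15.0
```

{"name": "step_arm", "arguments": {
  "targets": [
    [[0, -0.12, 0.08, 0, -1], [0, -0.12, 0.08, 0, -1], [0, -0.12, 0.08, 0, -1], [0, -0.12, 0.08, 0, -1], [0, -0.11, 0.1, 0, -1], [0, -0.11, 0.1, 0, -1], [0, -0.11, 0.1, 0, -1], [0, -0.11, 0.1, 0, -1], [0, 0, 0, 0, -1]]
  ],
  "newtons": 12
}}

```text
time_s: 11.87
position: [598.2, 223.3, 136.6]
tcp_rot: [-3.141, 0.0, 1.815]
ft_force: [1.7, -0.9, 1.0]
width: 22.3
grasp_force: 12.0
```

```bash
cat > look.py <<'E'
from plant import ctrl
import cv2,pickle,numpy as np,sys
n=sys.argv[1]
D={k:ctrl.snapshot(k) for k in("side","scene","wrist")};pickle.dump(D,open(n+".pkl","wb"))
a=cv2.resize(D["side"]["img"][60:210,150:350,::-1],(400,300));b=cv2.resize(D["scene"]["img"][90:240,230:430,::-1],(400,300))
cv2.imwrite(f"pics/{n}.png",np.vstack([np.hstack([a,b]),np.hstack([cv2.resize(D["wrist"]["img"][:,:,::-1],(400,300)),cv2.resize(D["side"]["img"][:,:,::-1],(400,300))])]))
o=ctrl.get_obs();print(o["position"],o["tcp_rot"],o["ft_force"],o["width"],o["time_s"])
E
python3 look.py s3
```

```text
[598.61707838 223.39698657 137.12085203] [3.14150109e+00 1.86666561e-04 1.81557087e+00] [ 0.45935472 -0.61764305 -1.14064821] 22.58729093505037 12.0167
```

View pics/s3.png

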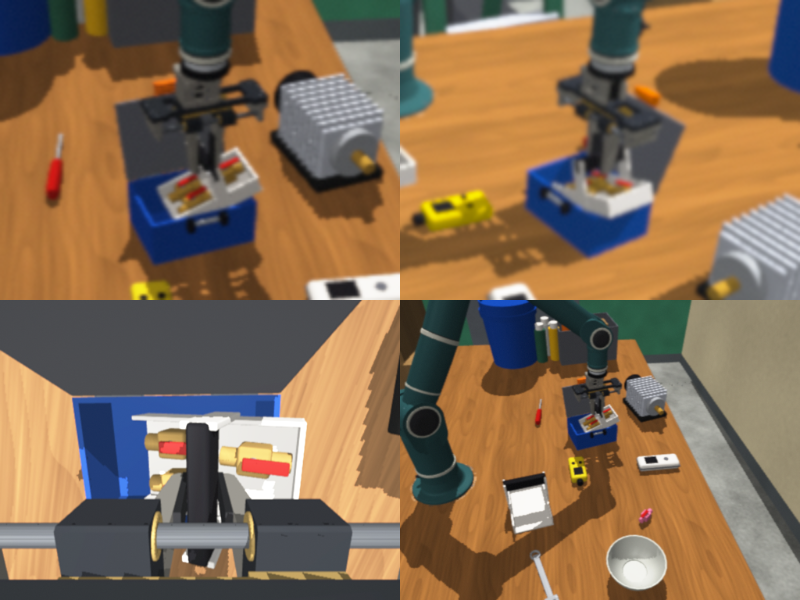

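The tray is tilting mouth-down inside the box (side crop (210,180)), valves still in it.

{"name": "step_arm", "arguments": {
  "targets": [
    [[0, -0.09, 0.12, 0, -1], [0, -0.09, 0.12, 0, -1], [0, -0.09, 0.12, 0, -1], [0, -0.09, 0.12, 0, -1], [0, -0.07, 0.13, 0, -1], [0, -0.06, 0.13, 0, -1], [0, 0, 0, 0, -1]]
  ],
  "newtons": 10
}}

```text
time_s: 12.6
position: [585.5, 220.2, 117.8]
tcp_rot: [-3.139, 0.0, 1.816]
ft_force: [-1.3, -0.2, 0.7]
width: 26.3
grasp_force: 10.0
```

```bash
python3 look.py s4
```

```text
[585.8919685  220.25073227 118.48919947] [-3.13979393e+00  2.73857001e-05  1.81560442e+00] [-2.13164871 -0.47021697  0.38265566] 26.585966451451743 12.75
```

View pics/s4.png

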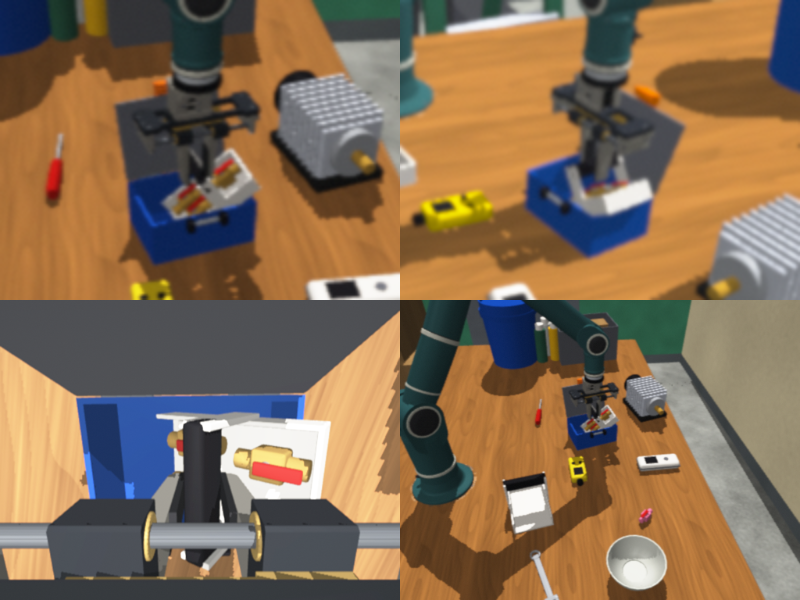

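Valves (s4: wrist (272,465) and (180,440)) still stick at ~29°. I'll shift the pivot closer to the handle for a steeper tilt.

{"name": "step_arm", "arguments": {
  "targets": [
    [[0, 0.3, -0.21, 0, -1], [0, 0.3, -0.21, 0, -1], [0, 0.3, -0.21, 0, -1], [0, 0.3, -0.21, 0, -1], [0, 0, 0, 0, -1], [0, -0.1, 0.1, 0, -1], [0, -0.1, 0.1, 0, -1], [0, -0.1, 0.12, 0, -1], [0, -0.1, 0.12, 0, -1], [0, -0.1, 0.12, 0, -1], [0, 0, 0, 0, -1]]
  ],
  "newtons": 8
}}

```text
time_s: 13.67
position: [596.3, 222.9, 123.6]
tcp_rot: [-3.124, -0.0, 1.816]
ft_force: [-16.0, -4.4, 5.4]
width: 41.4
grasp_force: 8.0
```

```bash
cat > q.py <<'E'
# valves: brass / red blobs seen near the box in each view
from h import *
from plant import ctrl
np.set_printoptions(precision=0,suppress=True)
for n in("side","scene","wrist"):
    s=ctrl.snapshot(n);hsv=cv2.cvtColor(s["img"],cv2.COLOR_RGB2HSV)
    m=cv2.inRange(hsv,(0,190,120),(6,255,255))|cv2.inRange(hsv,(174,190,120),(180,255,255))
    k,l,st,c=cv2.connectedComponentsWithStats(m)
    c0=np.array([578.,218]);e=np.array([[.970,.2425],[-.2425,.970]])
    for i in range(1,k):
        if st[i,4]>3:
            p=plane(s,*c[i],35)[:2]-c0;p=e@p
            if abs(p).max()<250: print(n,c[i],"area",st[i,4],"box xy@z35",p)
o=ctrl.get_obs();print(o["position"],o["ft_force"],o["width"],o["time_s"])
E
python3 q.py
```

```text
side [177. 148.] area 104 box xy@z35 [-192.  187.]
side [264. 141.] area 5 box xy@z35 [115. 121.]
side [243. 154.] area 8 box xy@z35 [16. 73.]
side [247. 160.] area 15 box xy@z35 [17. 34.]
[597. 223. 124.] [-16.  -5.   5.] 41.954136152347914 13.8167
```

```bash
python3 - <<'E'
from plant import ctrl
import cv2,numpy as np
D={k:ctrl.snapshot(k)["img"][:,:,::-1] for k in("side","scene","wrist")}
r=lambda a:cv2.resize(a,(400,300),interpolation=cv2.INTER_CUBIC)
cv2.imwrite("pics/s5.png",np.vstack([np.hstack([r(D["side"][105:195,200:320]),r(D["scene"][130:220,280:400])]),np.hstack([r(D["wrist"]),r(D["wrist"][100:300,120:400])])]))
E
```

```text
(no output)
```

View pics/s5.png

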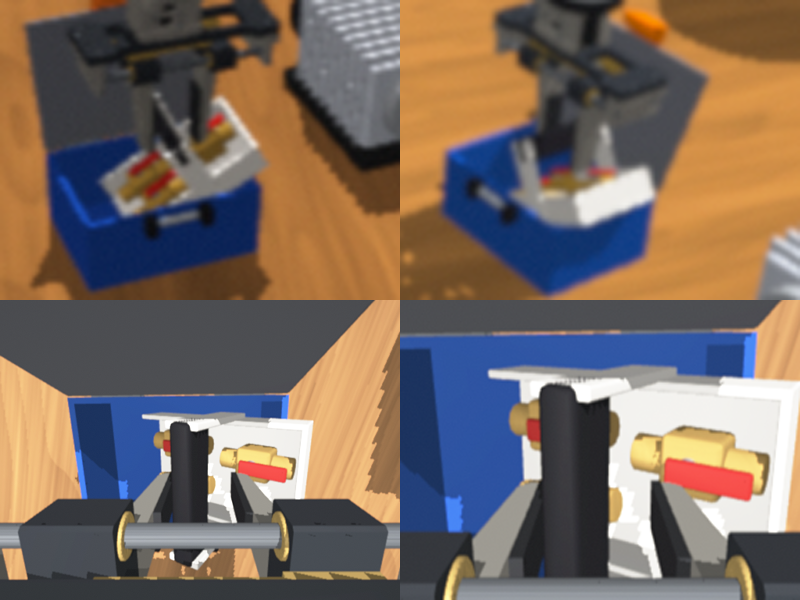

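Wrist view: bar (188,490) is against the left finger, jaws forced open to 41 mm; the tray jammed, with valves still inside. I'll recentre, squeeze to right the tray, lift and restart with a nearer pivot.

{"name": "step_arm", "arguments": {
  "targets": [
    [[0, -0.2, 0, 0, -1], [0, -0.2, -0.1, 0, -1], [0, -0.1, -0.2, 0, -1], [0, 0, -0.2, 0, -1], [0, 0, -0.2, 0, -1], [0, 0, -0.2, 0, -1], [0, 0, 0, 0, -1]]
  ],
  "newtons": 12
}}

```text
time_s: 14.55
position: [592.5, 221.9, 149.9]
tcp_rot: [3.139, -0.0, 1.816]
ft_force: [-1.9, -0.1, -1.6]
width: 18.5
grasp_force: 12.0
```

{"name": "step_arm", "arguments": {
  "targets": [
    [[0, 0, -0.1, 0, -1], [0, 0, -0.2, 0, -1], [0, 0, -0.3, 0, -1], [0, 0, -0.3, 0, -1], [0, 0, -0.3, 0, -1], [0, 0, -0.2, 0, -1], [0, 0, 0, 0, -1], [0, 0, 0, 0, -1]]
  ],
  "newtons": 40
}}

```text
time_s: 15.22
position: [591.5, 221.7, 183.8]
tcp_rot: [3.141, -0.0, 1.816]
ft_force: [-0.7, 0.7, -5.8]
width: 16.3
grasp_force: 40.0
```

```bash
python3 q.py
```

```text
side [261. 135.] area 4 box xy@z35 [121. 164.]
side [236. 138.] area 14 box xy@z35 [ 25. 173.]
side [177. 148.] area 102 box xy@z35 [-192.  187.]
side [240. 145.] area 17 box xy@z35 [ 24. 129.]
scene [338. 172.] area 7 box xy@z35 [-74. 135.]
wrist [228. 192.] area 32 box xy@z35 [-19.  -5.]
wrist [194. 196.] area 58 box xy@z35 [-54. -10.]
wrist [220. 196.] area 4 box xy@z35 [-28.  -9.]
wrist [310. 210.] area 96 box xy@z35 [ 66. -23.]
wrist [196. 241.] area 7 box xy@z35 [-55. -59.]
wrist [194. 251.] area 41 box xy@z35 [-57. -70.]
wrist [204. 249.] area 8 box xy@z35 [-47. -68.]
[591. 222. 183.] [-1. -0. -6.] 15.710450085962336 15.3667
```

{"name": "step_arm", "arguments": {
  "targets": [
    [[0, 0.1, 0, 0, -1], [0, 0.2, 0, 0, -1], [0, 0.25, 0, 0, -1], [0, 0.25, 0, 0, -1], [0, 0.25, 0, 0, -1], [0, 0.25, 0, 0, -1], [0, 0.25, 0, 0, -1], [0, 0.25, 0.1, 0, -1], [0, 0.14, 0.2, 0, -1], [0, 0.1, 0.2, 0, -1], [0, 0, 0.2, 0, -1], [0, 0, 0.2, 0, -1], [0, 0, 0.1, 0, -1], [0, 0, 0, 0, -1], [0, 0, 0, 0, -1]]
  ]
}}

```text
time_s: 16.62
position: [640.6, 234.2, 159.7]
tcp_rot: [-3.141, -0.001, 1.816]
ft_force: [-4.5, -0.5, 5.2]
width: 15.5
grasp_force: 40.0
```

{"name": "step_arm", "arguments": {
  "targets": [
    [[0, 0, 0, 0, -1], [0, -0.18, 0.08, 0, -1], [0, -0.19, 0.08, 0, -1], [0, -0.19, 0.08, 0, -1], [0, -0.19, 0.08, 0, -1], [0, -0.16, 0.12, 0, -1], [0, -0.16, 0.12, 0, -1], [0, -0.16, 0.12, 0, -1], [0, -0.16, 0.12, 0, -1], [0, 0, 0, 0, -1]]
  ],
  "newtons": 9
}}

```text
time_s: 17.45
position: [605.7, 225.1, 137.2]
tcp_rot: [-3.139, 0.0, 1.816]
ft_force: [-0.7, 0.7, 1.1]
width: 25.9
grasp_force: 9.0
```

```bash
python3 q.py
```

```text
side [266. 140.] area 15 box xy@z35 [126. 128.]
side [177. 148.] area 103 box xy@z35 [-192.  187.]
side [247. 151.] area 10 box xy@z35 [35. 82.]
side [252. 157.] area 14 box xy@z35 [39. 44.]
scene [322. 160.] area 4 box xy@z35 [-176.  143.]
[606. 225. 138.] [-1.  0.  1.] 25.481005638738058 17.6
```

{"name": "step_arm", "arguments": {
  "targets": [
    [[0, -0.12, 0.13, 0, -1], [0, -0.12, 0.14, 0, -1], [0, -0.12, 0.15, 0, -1], [0, -0.1, 0.15, 0, -1], [0, -0.06, 0.08, 0, -1], [0, 0, 0, 0, -1]]
  ],
  "newtons": 7
}}

```text
time_s: 18.1
position: [593.7, 222.1, 121.2]
tcp_rot: [-3.14, 0.0, 1.816]
ft_force: [-1.3, 1.0, -0.7]
width: 27.7
grasp_force: 7.0
```

```bash
python3 q.py
```

```text
side [177. 148.] area 103 box xy@z35 [-192.  187.]
side [242. 159.] area 8 box xy@z35 [ 4. 45.]
side [247. 164.] area 10 box xy@z35 [ 8. 13.]
wrist [216. 177.] area 14 box xy@z35 [-19.  22.]
wrist [225. 178.] area 17 box xy@z35 [-11.  21.]
wrist [214. 183.] area 8 box xy@z35 [-21.  17.]
wrist [229. 184.] area 8 box xy@z35 [-8. 16.]
[594. 222. 122.] [-1. -1. -1.] 27.91412191963407 18.25
```

{"name": "step_arm", "arguments": {
  "targets": [
    [[0, 0, 0, 0, -1], [0, 0.2, -0.15, 0, -1], [0, -0.2, 0.15, 0, -1], [0, 0.2, -0.15, 0, -1], [0, -0.2, 0.15, 0, -1], [0, 0.2, -0.15, 0, -1], [0, -0.2, 0.15, 0, -1], [0, 0, 0, 0, -1], [0, 0, 0, 0, -1]]
  ],
  "newtons": 7
}}

```text
time_s: 19.0
position: [593.9, 222.2, 122.2]
tcp_rot: [-3.14, -0.0, 1.816]
ft_force: [-5.6, -1.8, 3.3]
width: 27.6
grasp_force: 7.0
```

```bash
python3 q.py; python3 - <<'E'
from h import *
from plant import ctrl
for n in("side","wrist"):
    s=ctrl.snapshot(n);hsv=cv2.cvtColor(s["img"],cv2.COLOR_RGB2HSV)
    m=cv2.inRange(hsv,(17,90,60),(30,255,255))
    k,l,st,c=cv2.connectedComponentsWithStats(m)
    for i in range(1,k):
        if st[i,4]>12 and(n=="wrist" or (200<c[i,0]<300 and 110<c[i,1]<200)):print(n,c[i],st[i])
E
```

```text
side [177. 148.] area 102 box xy@z35 [-192.  187.]
side [240. 160.] area 10 box xy@z35 [-7. 40.]
side [245. 165.] area 11 box xy@z35 [ 0. 12.]
wrist [206. 181.] area 21 box xy@z35 [-27.  19.]
wrist [216. 179.] area 4 box xy@z35 [-19.  20.]
wrist [210. 184.] area 13 box xy@z35 [-24.  16.]
[594. 222. 122.] [-6. -2.  2.] 27.854638426991905 19.15
side [243.92857143 121.85714286] [240 121   9   3  14]
side [246.34177215 161.10126582] [234 155  23  14  79]
wrist [ 16.4924724  163.02275008] [   0   71   35  213 2989]
wrist [ 54.04123711 121.80927835] [ 51 103   7  44 194]
wrist [ 64.81650246 153.90147783] [ 58 111  16  91 812]
wrist [ 85.76953125 169.84765625] [ 81 137  10  66 256]
wrist [409.47058824 148.11764706] [407 143   6  10  17]
wrist [ 39.88520971 214.59308315] [  30  150   22  133 1359]
wrist [215.66533066 170.82765531] [196 162  38  21 499]
wrist [476.06896552 169.82758621] [473 162   7  16  29]
wrist [462.05324459 240.01414309] [ 447  163   38  121 1202]
wrist [308.09115523 198.43953069] [ 283  180   51   41 1108]
wrist [219.58441558 194.23376623] [207 190  27   9  77]
wrist [45
[... 403 characters left out ...]
] [490 250  21  34 282]
wrist [436.53846154 263.53846154] [435 262   4   5  13]
wrist [475.73770492 274.5       ] [468 264  16  19 122]
wrist [186.73927393 302.86633663] [180 270  17  65 606]
wrist [331.83009709 302.23300971] [322 270  18  65 618]
wrist [482.5        278.45454545] [479 273   7  11  22]
wrist [461.53333333 322.8       ] [460 319   4  10  15]
wrist [ 11.29032258 325.12903226] [ 10 320   4  14  31]
wrist [ 20.80346821 333.57803468] [ 17 320  11  36 173]
wrist [ 33.51219512 332.26829268] [ 32 320   5  28  82]
wrist [216.4        327.06666667] [215 325   4   5  15]
wrist [ 10.9047619  344.57142857] [ 10 337   3  14  21]
wrist [319.9082397  353.66432584] [  87  347  376   11 2136]
```

Valves creep down the slope with shaking; continue shaking with a slight up-slope drift.

{"name": "step_arm", "arguments": {
  "targets": [
    [[0, 0.34, -0.27, 0, -1], [0, -0.3, 0.23, 0, -1], [0, 0.34, -0.27, 0, -1], [0, -0.3, 0.23, 0, -1], [0, 0.34, -0.27, 0, -1], [0, -0.3, 0.23, 0, -1], [0, 0.34, -0.27, 0, -1], [0, -0.3, 0.23, 0, -1], [0, 0.34, -0.27, 0, -1], [0, -0.3, 0.23, 0, -1], [0, 0.34, -0.27, 0, -1], [0, -0.3, 0.23, 0, -1], [0, -0.1, 0.12, 0, -1], [0, -0.1, 0.12, 0, -1], [0, 0, 0, 0, -1]]
  ],
  "newtons": 7
}}

```text
time_s: 20.5
position: [593.6, 222.2, 121.4]
tcp_rot: [-3.137, -0.0, 1.816]
ft_force: [-7.3, -1.2, 3.1]
width: 28.3
grasp_force: 7.0
```

```bash
cat >> q.py <<'E'
s=ctrl.snapshot("side");hsv=cv2.cvtColor(s["img"],cv2.COLOR_RGB2HSV)
m=cv2.inRange(hsv,(17,90,60),(30,255,255))
k,l,st,c=cv2.connectedComponentsWithStats(m)
for i in range(1,k):
    if st[i,4]>4 and 200<c[i,0]<300 and 110<c[i,1]<200:print("brass",c[i],st[i])
E
python3 q.py
```

```text
side [177. 148.] area 103 box xy@z35 [-192.  187.]
side [242. 165.] area 12 box xy@z35 [-7. 13.]
[594. 222. 122.] [-8. -2.  3.] 28.052898520966988 20.65
brass [260. 112.] [259 111   3   4  10]
brass [244. 122.] [240 121  10   3  15]
brass [246. 162.] [233 157  25  13 101]
```

{"name": "step_arm", "arguments": {
  "targets": [
    [[0, 0.4, -0.35, 0, -1], [0, -0.3, 0.23, 0, -1], [0, 0.4, -0.35, 0, -1], [0, -0.3, 0.23, 0, -1], [0, 0.4, -0.35, 0, -1], [0, -0.35, 0.25, 0, -1], [0, 0.4, -0.32, 0, -1], [0, -0.4, 0.27, 0, -1], [0, 0.4, -0.27, 0, -1], [0, -0.4, 0.27, 0, -1], [0, 0.4, -0.27, 0, -1], [0, -0.4, 0.27, 0, -1], [0, 0.4, -0.27, 0, -1], [0, -0.4, 0.27, 0, -1], [0, 0.4, -0.27, 0, -1], [0, -0.4, 0.27, 0, -1], [0, 0, 0, 0, -1]]
  ],
  "newtons": 7
}}

```text
time_s: 22.12
position: [599.1, 224.5, 131.4]
tcp_rot: [-3.137, -0.001, 1.816]
ft_force: [-8.1, -0.7, 3.8]
width: 27.0
grasp_force: 7.0
```

```bash
python3 q.py
```

```text
side [177. 148.] area 102 box xy@z35 [-192.  187.]
side [247. 159.] area 14 box xy@z35 [20. 41.]
wrist [189. 154.] area 194 box xy@z35 [-37.  40.]
wrist [182. 194.] area 77 box xy@z35 [-45.   6.]
[599. 225. 132.] [-10.  -1.   5.] 26.822664078777503 22.2667
brass [246. 118.] [242 118   9   2  12]
brass [261. 121.] [260 119   2   4   5]
brass [242. 123.] [241 122   2   4   5]
brass [242. 163.] [235 157  20  12 113]
```

{"name": "step_arm", "arguments": {
  "targets": [
    [[0, -0.15, 0.15, 0, -1], [0, -0.15, 0.15, 0, -1], [0, 0.4, -0.27, 0, -1], [0, -0.4, 0.27, 0, -1], [0, 0.4, -0.27, 0, -1], [0, -0.4, 0.27, 0, -1], [0, 0.4, -0.27, 0, -1], [0, -0.4, 0.27, 0, -1], [0, 0.4, -0.27, 0, -1], [0, -0.4, 0.27, 0, -1], [0, 0.4, -0.27, 0, -1], [0, -0.4, 0.27, 0, -1], [0, 0.4, -0.27, 0, -1], [0, -0.4, 0.27, 0, -1], [0, 0.4, -0.27, 0, -1], [0, -0.4, 0.27, 0, -1], [0, 0, 0, 0, -1]]
  ],
  "newtons": 6
}}

```text
time_s: 23.73
position: [593.2, 222.7, 124.0]
tcp_rot: [-3.14, -0.001, 1.816]
ft_force: [-5.6, -0.2, 2.9]
width: 28.6
grasp_force: 5.9
```

```bash
python3 q.py
```

```text
side [177. 148.] area 103 box xy@z35 [-192.  187.]
side [241. 166.] area 9 box xy@z35 [-13.  11.]
wrist [207. 142.] area 204 box xy@z35 [-26.  50.]
wrist [202. 138.] area 4 box xy@z35 [-30.  53.]
wrist [179. 181.] area 54 box xy@z35 [-50.  18.]
wrist [220. 209.] area 73 box xy@z35 [-18.  -5.]
wrist [223. 202.] area 11 box xy@z35 [-14.   1.]
wrist [224. 208.] area 6 box xy@z35 [-14.  -4.]
[593. 223. 124.] [-6. -0.  2.] 28.656865776580897 23.8833
brass [260. 112.] [258 110   4   4  10]
brass [244. 121.] [239 120  12   3  16]
brass [240. 126.] [239 125   2   4   5]
brass [237. 163.] [231 157  17  13 107]
```

{"name": "step_arm", "arguments": {
  "targets": [
    [[0, 0.6, -0.42, 0, -1], [0, -0.6, 0.42, 0, -1], [0, 0.6, -0.42, 0, -1], [0, -0.6, 0.42, 0, -1], [0, 0.6, -0.42, 0, -1], [0, -0.6, 0.42, 0, -1], [0, 0.6, -0.42, 0, -1], [0, -0.6, 0.42, 0, -1], [0, 0.6, -0.42, 0, -1], [0, -0.6, 0.42, 0, -1], [0, 0.6, -0.42, 0, -1], [0, -0.6, 0.42, 0, -1], [0, 0.6, -0.42, 0, -1], [0, -0.6, 0.42, 0, -1], [0, 0, 0, 0, -1]]
  ],
  "newtons": 6
}}

```text
time_s: 25.18
position: [593.5, 221.6, 123.5]
tcp_rot: [-3.14, 0.001, 1.815]
ft_force: [-1.8, -1.4, 0.9]
width: 28.2
grasp_force: 5.9
```

```bash
python3 q.py
```

```text
side [177. 148.] area 102 box xy@z35 [-192.  187.]
wrist [209. 219.] area 5 box xy@z35 [-26. -15.]
wrist [205. 226.] area 12 box xy@z35 [-30. -21.]
[594. 221. 124.] [-5. -4.  2.] 28.796152464388665 25.3333
brass [261. 112.] [259 111   4   3  11]
brass [245. 121.] [240 120  12   3  15]
brass [240. 127.] [239 125   2   5   5]
brass [233. 165.] [225 162  16   8  84]
```

{"name": "step_arm", "arguments": {
  "targets": [
    [[0, 0.5, -0.4, 0, -1], [0, 0.5, -0.4, 0, -1], [0, 0.3, -0.4, 0, -1], [0, 0, 0, 0, -1], [0, 0, 0, 0, -1]]
  ],
  "newtons": 7
}}

```text
time_s: 25.8
position: [627.7, 230.7, 155.4]
tcp_rot: [3.138, -0.0, 1.816]
ft_force: [-0.8, -1.7, 5.2]
width: 19.1
grasp_force: 7.1
```

```bash
python3 q.py
```

```text
side [177. 148.] area 102 box xy@z35 [-192.  187.]
scene [322. 160.] area 4 box xy@z35 [-176.  143.]
wrist [158. 147.] area 55 box xy@z35 [-39.  43.]
wrist [136. 173.] area 21 box xy@z35 [-62.  20.]
wrist [133. 190.] area 4 box xy@z35 [-66.   4.]
[627. 230. 155.] [-0. -0.  5.] 19.427503018171357 25.95
brass [256. 110.] [251 109  10   3  15]
brass [252. 115.] [251 114   2   4   7]
brass [231. 166.] [225 162  15   9  79]
```

{"name": "step_arm", "arguments": {
  "targets": [
    [[0, 0, 0, 0, -1], [0, 0, 0, 0, -1], [0, 0, -0.3, 0, -1], [0, 0, -0.6, 0, -1], [0, 0, -0.6, 0, -1], [0, 0, -0.3, 0, -1], [0, 0, 0, 0, -1], [0, 0, 0, 0, -1]]
  ],
  "newtons": 40
}}

```text
time_s: 26.67
position: [625.5, 230.3, 198.9]
tcp_rot: [-3.141, -0.0, 1.816]
ft_force: [-0.2, 0.4, -2.3]
width: 15.6
grasp_force: 40.0
```

```bash
python3 q.py
```

```text
side [177. 148.] area 104 box xy@z35 [-192.  187.]
wrist [7. 2.] area 84 box xy@z35 [-187.  173.]
[625. 230. 198.] [ 1. -0. -3.] 15.860424601757753 26.8167
brass [231. 165.] [225 162  14   8  79]
```

```bash
python3 - <<'E'
from h import *
from plant import ctrl
np.set_printoptions(precision=0,suppress=True)
e=np.array([[.970,.2425],[-.2425,.970]])
s=ctrl.snapshot("side")
for q in[(225,166),(232,162),(232,170),(239,166)]:
    print(q,[e@(plane(s,*q,z)[:2]-[578,218]) for z in(10,40,80)])
img=s["img"];cv2.imwrite("pics/x.png",img[:,:,::-1])
print(proj(s,np.array([[*(np.array([578,218])+e.T@np.array(p)),80] for p in[(-90,-65),(90,-65),(-90,65)]])))
E
```

```text
(225, 166) [array([-55.,  59.]), array([-66.,  21.]), array([-81., -30.])]
(232, 162) [array([-25.,  73.]), array([-37.,  34.]), array([-54., -17.])]
(232, 170) [array([-40.,  30.]), array([-51.,  -7.]), array([-67., -57.])]
(239, 166) [array([-10.,  43.]), array([-22.,   5.]), array([-40., -45.])]
[[226. 173.]
 [279. 161.]
 [214. 150.]]
```

{"name": "step_arm", "arguments": {
  "targets": [
    [[-0.5, -0.2, 0, 0, -1], [-1, -0.4, 0, 0, -1], [-1, -0.4, 0, 0, -1], [-1, -0.4, 0, 0, -1], [-1, -0.4, 0, 0, -1], [-1, -0.4, 0, 0, -1], [-1, -0.4, 0, 0, -1], [-1, -0.4, 0, 0, -1], [-1, -0.4, 0, 0, -1], [-1, -0.4, 0, 0, -1], [-1, -0.4, 0, 0, -1], [-1, -0.4, 0, 0, -1], [-1, -0.4, 0, 0, -1], [-1, -0.4, 0, 0, -1], [-1, -0.4, 0, 0, -1], [-1, -0.4, 0, 0, -1], [-1, -0.4, 0, 0, -1], [-0.34, -0.1, 0, 0, -1], [0, 0, 0, 0, -1]]
  ]
}}

```text
time_s: 28.5
position: [563.8, -222.9, 199.5]
tcp_rot: [-3.141, 0.002, 1.81]
ft_force: [0.2, -0.2, -1.9]
width: 15.3
grasp_force: 40.0
```

{"name": "step_arm", "arguments": {
  "targets": [
    [[0, 0, 0.5, 0.05, -1], [0, 0, 0.7, 0.1, -1], [0, 0, 0.7, 0.075, -1], [0, 0, 0.7, 0, -1], [0, 0, 0.7, 0, -1], [0, 0, 0.5, 0, -1], [0, 0, 0.2, 0, -1], [0, 0, 0, 0, -1], [0, 0, 0, 0, -1]]
  ]
}}

```text
time_s: 29.25
position: [565.8, -218.6, 99.7]
tcp_rot: [3.141, -0.0, 1.58]
ft_force: [-0.6, -0.9, -1.7]
width: 15.4
grasp_force: 40.0
```

{"name": "step_arm", "arguments": {
  "targets": [
    [[0, 0, 0.2, 0, -1], [0, 0, 0.2, 0, -1], [0, 0, 0.15, 0, -1], [0, 0, 0, 0, -1], [0, 0, 0, 0, -1]]
  ]
}}

```text
time_s: 29.67
position: [565.3, -218.8, 85.4]
tcp_rot: [-3.141, -0.0, 1.58]
ft_force: [-0.1, 0.1, -2.4]
width: 15.6
grasp_force: 40.0
```

{"name": "step_arm", "arguments": {
  "targets": [
    [[0, 0, 0.1, 0, -1], [0, 0, 0.1, 0, -1], [0, 0, 0, 0, -1], [0, 0, 0, 0, -1]]
  ]
}}

```text
time_s: 30.0
position: [565.3, -218.8, 80.4]
tcp_rot: [-3.141, -0.0, 1.58]
ft_force: [1.2, 0.5, -2.2]
width: 16.0
grasp_force: 40.0
```

{"name": "step_arm", "arguments": {
  "targets": [
    [[0, 0, 0.06, 0, -1], [0, 0, 0, 0, -1], [0, 0, 0.06, 0, -1], [0, 0, 0, 0, -1]]
  ]
}}

```text
time_s: 30.33
position: [566.1, -218.9, 78.9]
tcp_rot: [3.14, -0.0, 1.58]
ft_force: [-2.2, 1.4, 7.7]
width: 16.0
grasp_force: 40.0
```

{"name": "step_arm", "arguments": {
  "targets": [
    [[0, 0, 0, 0, 1], [0, 0, 0, 0, 1], [0, 0, 0, 0, 1], [0, 0, 0, 0, 1], [0, 0, 0, 0, 1], [0, 0, 0, 0, 1], [0, 0, 0, 0, 1], [0, 0, -0.3, 0, 1], [0, 0, -0.6, 0, 1], [0, 0, -1, 0, 1], [0, 0, -1, 0, 1], [0, 0, -1, 0, -1], [0, 0, -1, 0, -1], [0, 0, -1, 0, -1], [0, 0, -1, 0, -1], [0, 0, -1, 0, -1], [0.4, 0, 0, 0, -1], [1, 0, 0, 0, -1], [1, 0, 0, 0, -1], [1, 0, 0, 0, -1]]
  ]
}}

```text
time_s: 32.0
position: [564.2, -132.9, 275.3]
tcp_rot: [3.141, -0.0, 1.579]
ft_force: [1.0, -0.2, -0.3]
width: 31.1
grasp_force: 0.0
```

```bash
python3 - <<'E'
from h import *
from plant import ctrl
np.set_printoptions(precision=1,suppress=True)
s=ctrl.snapshot("side")
im=s["img"];D=ctrl.snapshot("scene")["img"];w=ctrl.snapshot("wrist")["img"]
r=lambda a:cv2.resize(a[:,:,::-1],(400,300),interpolation=cv2.INTER_CUBIC)
cv2.imwrite("pics/s6.png",np.vstack([np.hstack([r(im[105:195,190:310]),r(D[130:220,280:400])]),np.hstack([r(im),r(D[160:265,100:240])])]))
E
```

```text
(no output)
```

View pics/s6.png

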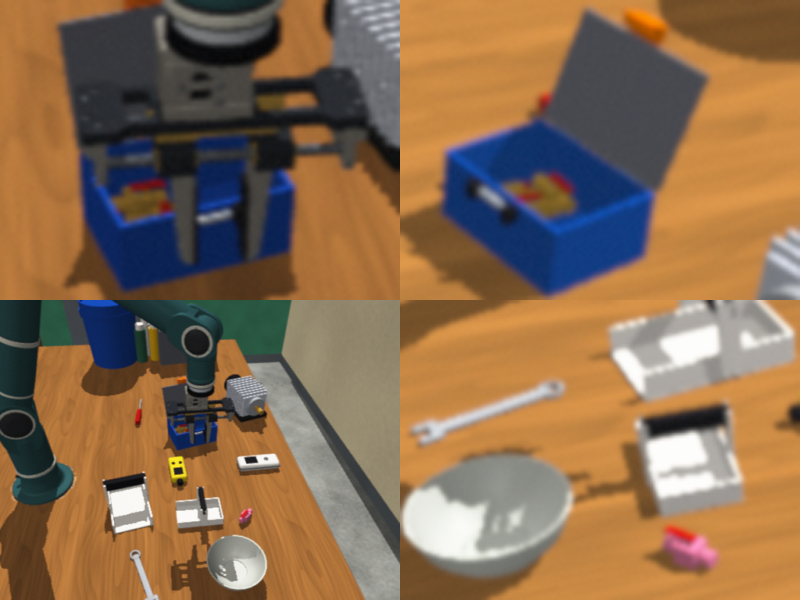

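Tray stands upright and empty (side (200,512)), valves lie in the box (scene crop (540,190)). Now the lid.

{"name": "step_arm", "arguments": {
  "targets": [
    [[1, -0.05, 0, 0, -1], [1, -0.05, 0, 0, -1], [1, -0.05, 0, 0, -1], [1, -0.05, 0, 0, -1], [1, -0.05, 0, 0, -1], [1, -0.05, 0, 0, -1], [1, -0.05, 0, 0, -1], [1, -0.05, 0, 0, -1], [1, -0.05, 0, 0, -1], [1, -0.05, 0, 0, -1], [1, -0.05, 0, 0, -1], [1, -0.05, 0, 0, -1], [1, -0.05, 0, 0, -1], [1, -0.05, 0, 0, -1], [1, -0.05, 0, 0, -1], [1, -0.05, 0, 0, -1], [1, -0.05, 0, 0, -1], [1, -0.05, 0, 0, -1], [1, -0.05, 0, 0, -1], [1, -0.05, 0, 0, -1]]
  ]
}}

```text
time_s: 33.82
position: [535.9, 365.7, 275.1]
tcp_rot: [3.141, 0.001, 1.578]
ft_force: [0.4, -0.3, -0.5]
width: 0.5
grasp_force: 0.0
```

{"name": "step_arm", "arguments": {
  "targets": [
    [[0.4, 0, 0, 0, -1], [0, 0, 0, -0.08, -1], [0, 0, 0, -0.08, -1], [0, 0, 0, -0.065, -1], [0, 0, 0, 0, -1]]
  ]
}}

```text
time_s: 34.23
position: [535.9, 374.1, 275.0]
tcp_rot: [-3.142, 0.001, 1.815]
ft_force: [-0.6, -0.3, 0.8]
width: 0.5
grasp_force: 0.0
```

{"name": "step_arm", "arguments": {
  "targets": [
    [[0, 0, 0.8, 0, -1], [0, 0, 0.9, 0, -1], [0, 0, 0.9, 0, -1], [0, 0, 0.84, 0, -1], [0, 0, 0, 0, -1], [-0.4, 0, 0, 0, -1], [-0.4, 0, 0, 0, -1], [-0.4, 0, 0, 0, -1], [-0.4, 0, 0, 0, -1], [-0.4, 0, 0, 0, -1]]
  ]
}}

```text
time_s: 35.07
position: [548.2, 326.7, 190.8]
tcp_rot: [3.139, -0.001, 1.815]
ft_force: [0.3, 0.6, 1.6]
width: 0.4
grasp_force: 0.8
```

{"name": "step_arm", "arguments": {
  "targets": [
    [[-0.4, 0, 0, 0, -1], [-0.4, 0, 0, 0, -1], [-0.4, 0, 0, 0, -1], [-0.4, 0, 0, 0, -1], [-0.4, 0, 0, 0, -1], [-0.4, 0, 0, 0, -1]]
  ]
}}

```text
time_s: 35.57
position: [561.6, 268.3, 188.7]
tcp_rot: [-3.141, -0.0, 1.816]
ft_force: [-0.0, 1.0, 0.3]
width: 0.1
grasp_force: 0.7
```

```bash
cat > lid.py <<'E'
from h import *
from plant import ctrl
np.set_printoptions(precision=1,suppress=True)
e=np.array([[.970,.2425],[-.2425,.970]]);o={}
for n in("side","scene"):
    s=ctrl.snapshot(n);hsv=cv2.cvtColor(s["img"],cv2.COLOR_RGB2HSV)
    m=cv2.inRange(hsv,(7,215,150),(16,255,255))
    k,l,st,c=cv2.connectedComponentsWithStats(m)
    for i in range(1,k):
        if st[i,4]>15: print(n,c[i],st[i])
# predicted tongue pixel for angles
s1={n:ctrl.snapshot(n) for n in("side","scene")}
for a in(1.97,1.5,1.2,.9,.6,.3,.1,0):
    y,z=65-140*np.cos(a),80+140*np.sin(a)
    P=np.array([*(np.array([578,218])+e.T@np.array([0,y])),z])
    print(a,*[proj(s1[n],P) for n in s1])
E
python3 lid.py
```

```text
side [243.8 116.8] [238 113  13   8  65]
scene [329.4 145.1] [324 141  12   9  64]
1.97 [233.3 103.6] [354.8 138.7]
1.5 [239.8 110.1] [340.7 140.4]
1.2 [244.2 119. ] [330.9 145.9]
0.9 [248.2 130.7] [321.6 154.3]
0.6 [251.4 143.9] [314.  164.7]
0.3 [253.4 157.1] [308.7 176. ]
0.1 [253.9 165.2] [306.8 183.5]
0 [253.9 168.8] [306.4 187.1]
```

{"name": "step_arm", "arguments": {
  "targets": [
    [[-0.4, 0, 0, 0, -1], [-0.4, 0, 0, 0, -1], [-0.4, 0, 0, 0, -1], [-0.4, 0, 0, 0, -1], [-0.35, 0, 0.28, 0, -1], [-0.35, 0, 0.28, 0, -1], [-0.35, 0, 0.28, 0, -1], [-0.23, 0, 0.39, 0, -1], [-0.23, 0, 0.39, 0, -1], [-0.23, 0, 0.39, 0, -1], [-0.16, 0, 0.4, 0, -1], [-0.16, 0, 0.4, 0, -1], [0, 0, 0, 0, -1]]
  ]
}}

```text
time_s: 36.85
position: [583.4, 179.8, 116.9]
tcp_rot: [-3.14, 0.0, 1.815]
ft_force: [-0.5, -0.5, 0.5]
width: 0.0
grasp_force: 0.0
```

```bash
python3 lid.py | head -3; python3 q.py | head -3
```

```text
side [256.3 163.3] [253 162   7   4  21]
scene [307.2 183.6] [303 181  10   7  37]
1.97 [233.3 103.6] [354.8 138.7]
side [177. 148.] area 101 box xy@z35 [-192.  187.]
[584. 181. 119.] [-1. -1.  0.] 0.5970675423088361 37.2
brass [232. 126.] [232 125   2   3   5]
```

{"name": "step_arm", "arguments": {
  "targets": [
    [[-0.24, 0, -0.16, 0, -1], [-0.24, 0, 0, 0, -1], [0, 0, 0.2, 0, -1], [0, 0, 0.2, 0, -1], [0, 0, 0.1, 0, -1], [0, 0, 0.1, 0, -1], [0, 0, 0.06, 0, -1], [0, 0, 0, 0, -1]]
  ]
}}

```text
time_s: 37.92
position: [586.6, 168.5, 106.0]
tcp_rot: [-3.141, 0.0, 1.815]
ft_force: [-0.4, -0.4, 0.6]
width: 0.7
grasp_force: 0.4
```

{"name": "step_arm", "arguments": {
  "targets": [
    [[0, 0, 0.06, 0, -1], [0, 0, 0.06, 0, -1], [0, 0, 0.06, 0, -1], [0, 0, 0, 0, -1], [0, 0, 0, 0, -1]]
  ]
}}

```text
time_s: 38.33
position: [586.8, 168.6, 105.5]
tcp_rot: [-3.142, -0.002, 1.815]
ft_force: [-9.6, -4.4, 29.3]
width: 0.1
grasp_force: 14.5
```

{"name": "step_arm", "arguments": {
  "targets": [
    [[0, 0, -0.2, 0, -1], [0, 0, -0.6, 0, -1], [0, 0, -1, 0, -1], [0, 0, -1, 0, -1], [0, 0, -1, 0, -1], [0, 0, -1, 0, -1], [0, 0, -1, 0, -1], [0, 0, -1, 0, -1], [0, 0, 0, 0, -1]]
  ]
}}

```text
time_s: 39.08
position: [588.8, 169.9, 276.7]
tcp_rot: [3.134, -0.002, 1.816]
ft_force: [0.4, 0.8, 1.2]
width: 0.9
grasp_force: 0.0
```

```bash
python3 - <<'E'
from h import *
from plant import ctrl
np.set_printoptions(precision=1,suppress=True)
e=np.array([[.970,.2425],[-.2425,.970]])
W={n:ctrl.snapshot(n) for n in("side","scene","wrist")}
for n,s in W.items():
    hsv=cv2.cvtColor(s["img"],cv2.COLOR_RGB2HSV)
    m=cv2.inRange(hsv,(7,200,120),(16,255,255))
    k,l,st,c=cv2.connectedComponentsWithStats(m)
    for i in range(1,k):
        if st[i,4]>15: print(n,c[i],st[i],"@z85 box",e@(plane(s,*c[i],86)[:2]-[578,218]))
# lid plate front corners, predicted for shut / 0.05 / 0.1
for a in(0,.05,.1):
    q=[]
    for x in(-90,90):
        y,z=65-130*np.cos(a)+8*np.sin(a),80+130*np.sin(a)+8*np.cos(a)
        P=np.array([*(np.array([578,218])+e.T@np.array([x,y])),z]);q+=[proj(W[n],P) for n in("side","scene")]
    print(a,*q)
s=W["side"]["img"]
for u in(228,232,270,274):print(u,[tuple(s[v,u]) for v in range(154,178,2)])
E
```

```text
side [210.8  24.5] [206  14  13  25 194] @z85 box [ 231.4 1181.3]
side [250.7 161.9] [247 161   8   3  16] @z85 box [  0.4 -44.5]
side [254.  167.5] [248 165  13   7  58] @z85 box [ -0.2 -76. ]
scene [509.1 117. ] [506 107   6  18  53] @z85 box [  24.5 1046.4]
scene [305.4 188.2] [301 183  11  12  71] @z85 box [ 11.1 -88. ]
0 [225.8 171. ] [293.1 172.4] [278.9 159.3] [326.1 197.1]
0.05 [225.7 169.2] [293.4 170.7] [278.9 157.5] [326.5 195.4]
0.1 [225.5 167.4] [293.7 169.1] [278.9 155.8] [326.9 193.7]
228 [(np.uint8(119), np.uint8(119), np.uint8(129)), (np.uint8(119), np.uint8(119), np.uint8(128)), (np.uint8(118), np.uint8(120), np.uint8(129)), (np.uint8(104), np.uint8(105), np.uint8(114)), (np.uint8(121), np.uint8(120), np.uint8(129)), (np.uint8(119), np.uint8(121), np.uint8(130)), (np.uint8(121), np.uint8(122), np.uint8(131)), (np.uint8(121), np.uint8(122), np.uint8(130)), (np.uint8(88), np.uint8(88), np.uint8(96)), (np.uint8(27), np.uint8(39), np.uint8(74)), (np.uint8(8), np.uint8(32), np.uint8(80)), (np.uint8(9), np.uint8(33), np.uint8(81))]
232 [(np.uint8(118), np.uint8(118), np.u
[... 898 characters left out ...]
p.uint8(34), np.uint8(83)), (np.uint8(11), np.uint8(33), np.uint8(83)), (np.uint8(9), np.uint8(33), np.uint8(82)), (np.uint8(12), np.uint8(34), np.uint8(83))]
274 [(np.uint8(126), np.uint8(111), np.uint8(107)), (np.uint8(119), np.uint8(119), np.uint8(125)), (np.uint8(117), np.uint8(118), np.uint8(127)), (np.uint8(71), np.uint8(72), np.uint8(79)), (np.uint8(19), np.uint8(37), np.uint8(82)), (np.uint8(10), np.uint8(32), np.uint8(81)), (np.uint8(12), np.uint8(34), np.uint8(83)), (np.uint8(10), np.uint8(33), np.uint8(81)), (np.uint8(12), np.uint8(34), np.uint8(82)), (np.uint8(10), np.uint8(33), np.uint8(81)), (np.uint8(10), np.uint8(33), np.uint8(81)), (np.uint8(12), np.uint8(34), np.uint8(83))]
```

```bash
python3 -c "
from plant import ctrl
print(ctrl.close_job())"
```

```text
the job is handed in; nothing more can be done
None
```

I handed the job in at about 39 s: the valves are in the blue box, the empty tray is upright back where it started, and the lid looks shut, but the hand-in returned no verdict. I judged the lid latched because I pressed it with about 29 N, its measured height matched fully shut, and it stayed down when I let go.

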